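Open the folding pot rest and stand the dish on it

TASK

Swing the hinged leg of the folding pot rest all the way out until it drops into its end detent, and only then gently stand the covered ceramic dish upright in the middle of the rest, on all three arms, and let go of it. Do not knock or shift the spice tin, the two tumblers or the jar standing around.

Things in the scene. Friction and masses are not known exactly. Their poses are not given: they have to be found in the camera images.
- rest: Pot rest of dark steel, screwed to the trolley top. Origin: on the trolley top at the pivot axis, z up. Hub 54 mm across; three bars 16 mm wide reach 96 mm out, tops at 24 mm. Two are fixed, at +120 and -120 deg from the rest's own x axis; the hinged leg with the upright peg, fully out, points along own +x (bars 120 deg apart). A toggle spring under the leg stays below 10 mm.
- rest_center (a point): Point on the rest's pivot axis, level with the top faces of the three bars (24 mm above the trolley top): where the middle of the dish's underside belongs. Axes as rest.
- leg (a joint): Angle of the hinged leg about the upright pivot, rad: 0 = folded, 25 deg from the fixed bar at -120 deg; grows counter-clockwise from above; 1.65 = end stop, fully out along the rest's +x. Starts near 0.05 to 0.3. An over-centre spring resists up to 1.1 (5 N at the peg; let go there it springs back), beyond that it drives the leg home into the end detent and holds it.
- leg_peg (a point): Centre of the top of the round steel grip peg, 16 mm across, that stands upright on the hinged leg, 88 mm from the pivot; it rises 54 mm from the bar's top, so from 24 to 78 mm above the trolley top. The only peg on the rest.
- dish: Covered round white ceramic dish (lid and dish are one solid piece), 124 mm across, foot 108 mm across, 75 mm high to the lid's top, with an upright cylindrical wooden knob 32 mm across and 38 mm tall on top; about 0.65 kg. Origin: centre of its underside; z up. It starts standing on the trolley top.
- dish_knob (a point): Centre of the top of the dish's wooden knob, 113 mm above the dish's underside.
- dabba: Closed round stainless spice tin, 156 mm across, 71 mm high. Leave alone. Origin: centre of its underside.
- tumbler1: Stainless tumbler, 72 mm across the rim, 100 mm high, open. Leave alone. Origin: centre of its underside.
- tumbler2: A second such tumbler. Leave alone.
- jar: Clear plastic jar with blue twist cap, 86 mm across, 126 mm high. Leave alone. Origin: centre of its underside.
Not all that is in view belongs to the job. What is shaped like the rest but pink is not meant. What is shaped like the dish but green is not meant.

How it is judged:
By the outcome, as a careful person would: the job done as asked, in the order asked, and still so for the second after the job is handed in, with the robot touching nothing.
It also fails if it takes over 54 s, if anything falls off the work surface, if the arm or the gripper's body presses on something with over 40 N, if the wrist force passes 120 N, or if a joint passes its speed limit or range.

ROBOT

A 6-joint arm with a two-finger parallel gripper is mounted at the origin on the work surface. World frame = base frame: x ahead of the robot, y to its left, z up, the work surface at z = 0. Lengths are in m, angles in rad, forces in N, time in s.
With the tool pointing down it reaches from about 0.425 to 0.95 m from the base axis. Payload 14.7 kg.
Tool frame: the origin (TCP) lies midway between the tips of the shut fingers; the grasp point (between the pads) lies 19 mm behind it (robot.hold_point_z is the distance from the TCP to the grasp point, in m); z points along the fingers, y is the line along which they close (so a half turn about z gives the same grasp; the last joint's range is limited). The gripper opens to 85 mm and grips with 20 to 120 N. Pads are 22 mm wide; open, the fingers measure 114 mm over their backs; the gripper's body (76 mm by 85 mm) begins 54 mm behind the grasp point. The pads swing forward as they close: fully open they stand 13 mm farther back than shut.
Start: joints at [1.112, 0.48, 1.596, -0, 1.065, -0.047], TCP at [0.26, 0.596, 0.231] pointing down, gripper open.
Joint ranges: [-2.75, 2.75], [-0.82, 2.05], [0.23, 2.67], [-1.56, 4.7], [0.09, 2.69], [-2.92, 2.92]. Speed limits (rad/s): [1.89, 1.89, 2.39, 3.01, 3.01, 3.01].

INTERFACE

Orientations are given as a rotation vector (axis times angle).
In Python, from cell import robot, cams gives the robot as it stands.
- The arm moves only by the tool servo_tool, never from a script. Its argument "moves" is one flat list of numbers, 7 for each row, row after row: the shift along the tool's x, y, z in cm, then the turn, a rotation vector about the tool's x, y, z in degrees, then the closure, from 0 (fully open) to 1 (shut). In form: [tx, ty, tz, ax, ay, az, jaw, tx, ty, tz, ax, ay, az, jaw, ...]. A call has 1 to 20 rows; each row shifts and turns the commanded pose from where the row before left it, along the tool's axes as they then stand; what a row does not reach is not made up. A row lasts 1/12 s, in which the tool goes at most 41.7 mm and 7.16 degrees, less where a joint would pass 70% of its speed; a pose out of reach is approached as far as the arm can. A call with a gripper value outside its range is refused whole. The fingers move at their own pace and stop on an object; "squeeze" is the grip in N (left out, the last holds). Time passes only in rows, so rows that do not move let the fingers close. It gives the time, the measured TCP pose, the force, the opening and the grip force at its end, in the units of the state.
- robot.state(): the state, without advancing time (a new reading comes with each control period).
- cams.snapshot(name): name is "scene" or "side" or "wrist"; returns a dict with "pixels" (400x640x3 uint8, red, green, blue), "fx", "fy", "cx", "cy" (pixels), "k1" (the pictures are not rectified: a ray, as slopes to the right and down, at radius r is drawn at 1 + k1 r^2 times it, then the intrinsics apply), "R" (3x3) and "t" (3): a world point X has camera coordinates R X + t; the wrist camera has in their place "T_tool_cam" (4x4, takes a point from camera to tool coordinates, whose origin is the TCP and whose axes are the flange's). Camera axes: x right, y down, z forward; pixel columns grow to the right and rows downward; lengths in m; the calibration is good to about 2 mm. A picture is of the moment at which its call begins: read the wrist's pose just before it. There is no depth.
- robot.sign_off(): hands the job in; it is judged then, once.
The state is a dict: "clock": time; "joint_pos": joint angles; "qvel": joint speeds; "joint_torque": joint torques, N m; "ee_pos": TCP position; "orientation": TCP orientation; "ft_force": force on the tool from outside, world axes, zero at the start; "wrist_torque": the same for the moment, N m; "grip_width": finger opening in m; "gripper_force": force on a finger pad.
Only numpy, scipy, OpenCV 4.12 (cv2) and the standard library are available. Lean on these libraries where they do the work, as an engineer would, in place of code of your own. Each camera call takes 0.05 s, during which the arm holds its last target. There are 200 camera calls.

## Working session

There is one attempt and no reset: what is moved stays moved. The work goes in short steps, Python scripts to look and compute and a tool call to move; the robot and the scene stay as the last step left them, time stands still between calls to the robot, and variables do not carry over. Pictures are saved under pics/ and viewed, at most 10 in all, crops included, and the job is handed in when it is done.

Besides the shell and the picture viewer there is one more tool, called after "Request:" as name(argument=value, ...) on one line, values as JSON. servo_tool: Moves the arm, as the interface text tells. Its arguments: {"type":"object","properties":{"moves":{"type":"array","items":{"type":"number"}},"squeeze":{"type":"number"}},"required":["moves"]}

```bash
mkdir -p pics; ls
python3 - <<'E'
from cell import robot,cams
import cv2,numpy as np,pickle
s=robot.state();print(s)
for n in("scene","side","wrist"):
    d=cams.snapshot(n);pickle.dump((s,d),open(f"{n}0.pkl","wb"))
    cv2.imwrite(f"pics/{n}0.png",d["pixels"][:,:,::-1])
    print(n,{k:v for k,v in d.items() if k!="pixels"})
E
```

```text
pics
{'clock': 0.0, 'joint_pos': array([ 1.11237917e+00,  4.80832834e-01,  1.59683474e+00, -8.35680584e-06,
        1.06508083e+00, -4.66241180e-02]), 'qvel': array([ 0.00137179, -0.001204  , -0.0004209 ,  0.00020689, -0.00071017,
       -0.00016637]), 'joint_torque': array([ 2.83506219e-03, -9.50646114e+01, -4.30180585e+01,  1.76272665e-04,
        1.23213898e-02, -1.26367209e-05]), 'ee_pos': array([0.25999254, 0.59532032, 0.23068632]), 'orientation': array([-6.42218438e-01, -3.07496130e+00,  1.76057851e-03]), 'ft_force': array([ 0.53393718, -0.02785565,  0.14762143]), 'wrist_torque': array([ 0.04473223, -0.00056265, -0.03653399]), 'gripper_force': 0.0, 'grip_width': 0.08569038132145167}
scene {'fx': 497.00556061621444, 'fy': 497.00556061621444, 'cx': 319.0398903582216, 'cy': 197.3313597802663, 'k1': -0.1056270584075479, 'R': array([[-0.10381012,  0.99438587, -0.02049889],
       [ 0.65340461,  0.0526453 , -0.75517606],
       [-0.74985723, -0.09178899, -0.65520143]]), 't': array([ 0.07772449, -0.2809572 ,  1.76701151])}
side {'fx': 366.6674248385892, 'fy': 366.6674248385892, 'cx': 313.8146831466945, 'cy': 199.42019886848234, 'k1': 0.011704175155640954, 'R': array([[ 0.90497015, -0.42540011, -0.00798633],
       [-0.30285842, -0.63087172, -0.71433721],
       [ 0.29884078,  0.64887258, -0.69975607]]), 't': array([-0.5262257 ,  0.24123696,  0.90856354])}
wrist {'fx': 313.799711502428, 'fy': 313.799711502428, 'cx': 321.27951733170806, 'cy': 203.0107532014706, 'k1': -0.03561650838896686, 'T_tool_cam': array([[-6.11059198e-04, -9.54790608e-01, -2.97278525e-01,
         7.68270961e-02],
       [ 9.99999714e-01, -7.15726550e-04,  2.43239784e-04,
        -1.44705041e-03],
       [-4.45013194e-04, -2.97278292e-01,  9.54790773e-01,
        -1.42598639e-01],
       [ 0.00000000e+00,  0.00000000e+00,  0.00000000e+00,
         1.00000000e+00]])}
```

View pics/scene0.png

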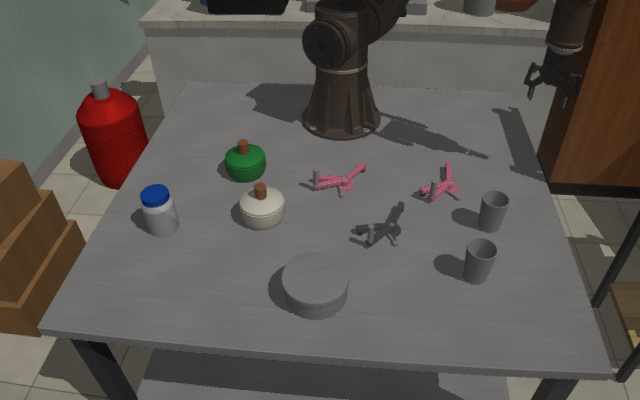

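View pics/side0.png

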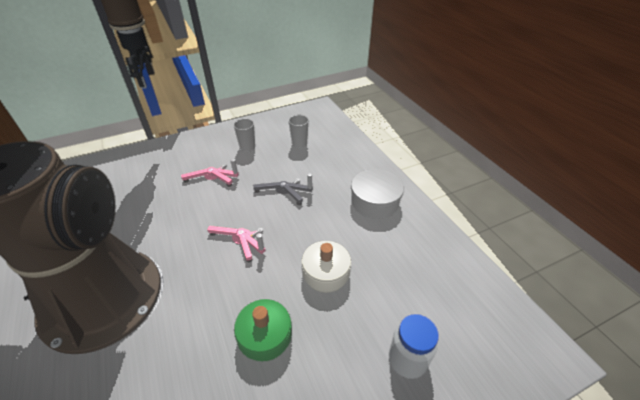

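The scene view shows the white dish at about (262,205) with its knob top at (260,186). The dark rest is near (388,228), the dabba at (316,283), the tumblers at (491,210) and (479,260), and the jar at (160,210). The side view has the rest near (290,188) and the knob at (326,250). Next I'll zoom in on the rest and knob in both views.

```bash
cat > h.py <<'E'
import numpy as np,cv2,pickle
from scipy.optimize import least_squares
from scipy.spatial.transform import Rotation as Ro
def cam(d,s=None):
    K=np.array([[d["fx"],0,d["cx"]],[0,d["fy"],d["cy"]],[0,0,1]]);D=np.array([d["k1"],0,0,0.])
    if "R" in d: return K,D,d["R"],d["t"]
    W=np.eye(4);W[:3,:3]=Ro.from_rotvec(s["orientation"]).as_matrix();W[:3,3]=s["ee_pos"]
    C=np.linalg.inv(W@d["T_tool_cam"]);return K,D,C[:3,:3],C[:3,3]
def proj(c,P):
    K,D,R,t=c;return cv2.projectPoints(np.atleast_2d(np.float64(P)),cv2.Rodrigues(R)[0],t,K,D)[0][:,0]
def onz(c,uv,z):
    K,D,R,t=c;n=cv2.undistortPoints(np.float64([[uv]]),K,D)[0,0]
    r=R.T@[n[0],n[1],1];o=-R.T@t;return o+r*(z-o[2])/r[2]
def load(n):
    s,d=pickle.load(open(n+".pkl","rb"));return d["pixels"],cam(d,s)
E
python3 - <<'E'
from h import *
def z(n,x,y,w,h,f):
    im=load(n)[0][y:y+h,x:x+w,::-1];im=cv2.resize(im,None,fx=f,fy=f,interpolation=cv2.INTER_CUBIC)
    im=np.clip(im.astype(float)*1.3,0,255).astype(np.uint8)
    for i in range(0,w,10):cv2.putText(im,str(x+i),(i*f,8),0,.3,(0,255,255));cv2.line(im,(i*f,10),(i*f,14),(0,255,255))
    for i in range(0,h,10):cv2.putText(im,str(y+i),(0,i*f+4),0,.3,(0,255,255))
    return im
A=z("scene0",345,195,65,55,6);B=z("side0",248,165,65,55,6);C=z("scene0",230,175,65,45,6);D=z("side0",295,238,65,45,6)
cv2.imwrite("pics/zoom.png",np.vstack([np.hstack([A,B]),np.hstack([C,D])]))
E
```

```text
(no output)
```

View pics/zoom.png

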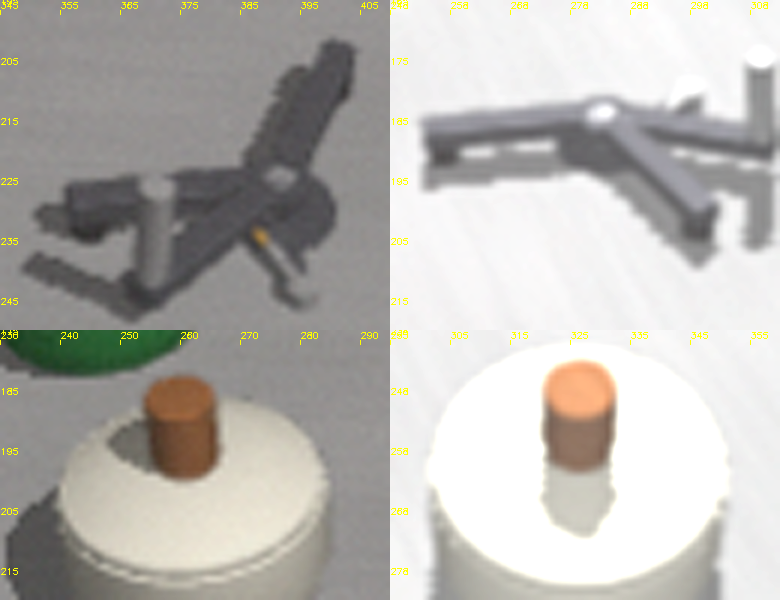

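The zooms give these positions. Scene: pivot (391.8,224.2), peg top (371.2,226), fixed bar ends about (401.7,203) and (357,227.5), knob top (260.2,186). Side: pivot (283.3,183.7), peg top (309.7,174.2), knob top (326.7,247.7).

```bash
cat > fit.py <<'E'
from h import *
cs=load("scene0")[1];cd=load("side0")[1]
def tri(a,b):
    f=lambda X:np.r_[proj(cs,X)[0]-a,proj(cd,X)[0]-b]
    r=least_squares(f,[.6,0,.05]);return r.x,np.abs(r.fun).max()
for n,a,b in[("pivot",(391.8,224.2),(283.3,183.7)),("peg",(371.2,226),(309.7,174.2)),("knob",(260.2,186),(326.7,247.7))]:
    print(n,*tri(a,b),"z-fixed",[onz(c,p,z)[:2].round(4) for c,p in((cs,a),(cd,b)) for z in({"pivot":.026,"peg":.078,"knob":.113}[n],)])
for n,c,p,z in[("bar1",cs,(402,202.5),.024),("bar2",cs,(356.5,227),.024),("bar1s",cd,(254,185.5),.024),("leg?",cd,(312,189),.024),("bar",cd,(301,200),.024)]:print(n,onz(c,p,z))
for n,p,z in[("dabba",(316,270),.071),("t1",(493,198),.1),("t2",(480.5,248),.1),("jar",(155,195),.126),("green",(243,146),.113),("pink peg1",(317,173),.078),("pinkpeg2",(424,187),.05)]:print(n,onz(cs,p,z)[:2])
E
python3 fit.py
```

```text
pivot [0.55351133 0.17375989 0.02241928] 0.6156273105216883 z-fixed [array([0.5552, 0.1748]), array([0.553 , 0.1665])]
peg [0.62229538 0.118282   0.07873609] 0.48885244875395983 z-fixed [array([0.6202, 0.1192]), array([0.6231, 0.1166])]
knob [ 0.53027663 -0.17913627  0.11203494] 0.8053637659739934 z-fixed [array([ 0.529 , -0.1771]), array([ 0.5307, -0.1819])]
bar1 [0.46340953 0.20390531 0.024     ]
bar2 [0.57142134 0.08177897 0.024     ]
bar1s [0.46683448 0.20098581 0.024     ]
leg? [0.62553803 0.10662164 0.024     ]
bar [0.57468442 0.0765364  0.024     ]
dabba [ 0.76895192 -0.00347799]
t1 [0.51334458 0.43297259]
t2 [0.69623394 0.37539755]
jar [ 0.60185442 -0.44050397]
green [ 0.35119663 -0.26366999]
pink peg1 [ 0.41788073 -0.03873545]
pinkpeg2 [0.42193193 0.26431313]
```

Checks: pivot-to-peg is 87 mm (nominal 88), and the fixed bars lie at 161° and −79°, 120° apart. That puts the rest's x axis at about 41° and the leg at about −38°, so q is about 0.27, which is consistent. I'm moving above the peg now.

Request:
servo_tool(moves=[-2.6, -1.46, 0.1, 0, 0, 0, 0, -2.6, -1.46, 0.1, 0, 0, 0, 0, -2.6, -1.46, 0.1, 0, 0, 0, 0, -2.6, -1.46, 0.1, 0, 0, 0, 0, -2.6, -1.46, 0.1, 0, 0, 0, 0, -2.6, -1.46, 0.1, 0, 0, 0, 0, -2.6, -1.46, 0.1, 0, 0, 0, 0, -2.6, -1.46, 0.1, 0, 0, 0, 0, -2.6, -1.46, 0.1, 0, 0, 0, 0, -2.6, -1.46, 0.1, 0, 0, 0, 0, -2.6, -1.46, 0.1, 0, 0, 0, 0, -2.6, -1.46, 0.1, 0, 0, 0, 0, -2.6, -1.46, 0.1, 0, 0, 0, 0, -2.6, -1.46, 0.1, 0, 0, 0, 0, -2.6, -1.46, 0.1, 0, 0, 0, 0, -2.6, -1.46, 0.1, 0, 0, 0, 0, -2.6, -1.46, 0.1, 0, 0, 0, 0, -2.6, -1.46, 0.1, 0, 0, 0, 0, -2.6, -1.46, 0.1, 0, 0, 0, 0, -2.6, -1.46, 0.1, 0, 0, 0, 0])

```text
clock: 1.82
ee_pos: [0.6204, 0.1186, 0.2111]
orientation: [-0.642, -3.075, 0.0]
ft_force: [0.2, -0.1, 1.0]
grip_width: 0.0855
gripper_force: 0.0
```

Request:
servo_tool(moves=[0, 0, 0, 0, 0, 4.8, 0, 0, 0, 0, 0, 0, 4.8, 0, 0, 0, 0, 0, 0, 4.8, 0, 0, 0, 0, 0, 0, 0, 0, 0, 0, 0, 0, 0, 0, 0, 0, 0, 0, 0, 0, 0, 0])

```text
clock: 2.32
ee_pos: [0.6196, 0.1201, 0.2112]
orientation: [-1.018, -2.972, 0.0]
ft_force: [-0.1, 0.3, -0.2]
grip_width: 0.0853
gripper_force: 0.0
```

```bash
cat >> h.py <<'E'
def snap(n,tag):
    from cell import robot,cams
    s=robot.state();d=cams.snapshot(n);pickle.dump((s,d),open(f"{n}{tag}.pkl","wb"))
    return s,d["pixels"],cam(d,s)
E
python3 - <<'E'
from h import *
s,p,c=snap("wrist",1);R=Ro.from_rotvec(s["orientation"]).as_matrix();print(s["ee_pos"],R.round(3),s["ft_force"])
im=cv2.resize(p[:,:,::-1],(800,500));cv2.imwrite("pics/w1.png",im)
print(1.25*proj(c,[[.5535,.172,.026],[.622,.118,.078],[.4635,.203,.024],[.5715,.08,.024]]))
E
```

```text
[0.6196463  0.12005964 0.21121399] [[-0.79   0.613 -0.   ]
 [ 0.613  0.79  -0.   ]
 [ 0.    -0.    -1.   ]] [-0.06043304  0.33377179 -0.24372983]
[[404.11087691 122.13190229]
 [403.49861352 245.60003437]
 [362.80416446  -4.44511376]
 [331.63788741 209.36474237]]
```

View pics/w1.png

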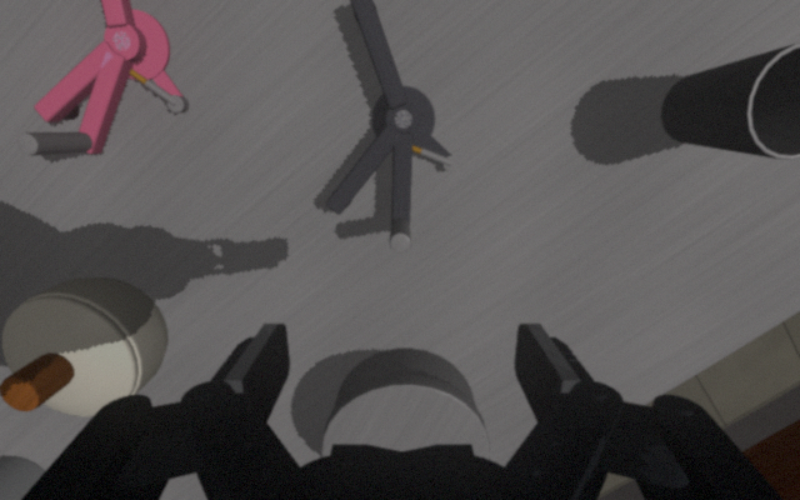

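The wrist picture, scaled ×1.25, shows the pivot at (403,118) and the peg top at (400,240). The short bar2 ends near (333,208), all within about 5 px of prediction. The fingers straddle the peg's line.

Run:
```python
from h import *
c=load("wrist1")[1]
for p,z in(((403,118),.026),((400,240),.078),((333,208),.024),((24,391),.113)):print(onz(c,np.array(p)/1.25,z))
```

```text
[0.55048224 0.17322201 0.026     ]
[0.6170802  0.11858739 0.078     ]
[0.57132277 0.08168584 0.024     ]
[ 0.52813915 -0.17230096  0.113     ]
```

Request:
servo_tool(moves=[0, -0.15, 2.5, 0, 0, 0, 0, 0, 0, 2.5, 0, 0, 0, 0, 0, 0, 2.5, 0, 0, 0, 0, 0, 0, 2.5, 0, 0, 0, 0, 0, 0, 2.5, 0, 0, 0, 0, 0, 0, 2.5, 0, 0, 0, 0, 0, 0, 2.5, 0, 0, 0, 0, 0, 0, 0, 0, 0, 0, 0.68, 0, 0, 0, 0, 0, 0, 0.68, 0, 0, 0, 0, 0, 0, 0.68, 0, 0, 0, 0, 0, 0, 0.68, 0, 0, 0, 0, 0, 0, 0.68, 0, 0, 0, 0, 0, 0, 0.68], squeeze=20)

```text
clock: 3.45
ee_pos: [0.6196, 0.1189, 0.0376]
orientation: [1.022, 2.969, 0.001]
ft_force: [0.7, -0.9, -0.1]
grip_width: 0.0273
gripper_force: 0.0
```

Run:
```python
from h import *
s,p,c=snap("wrist",2);print(s["ee_pos"],s["ft_force"],s["grip_width"])
cv2.imwrite("pics/w2.png",p[:,:,::-1])
```

```text
[0.61960323 0.11891299 0.03760579] [ 0.74952244 -0.90726696 -0.13476294] 0.02727010744728562
```

View pics/w2.png

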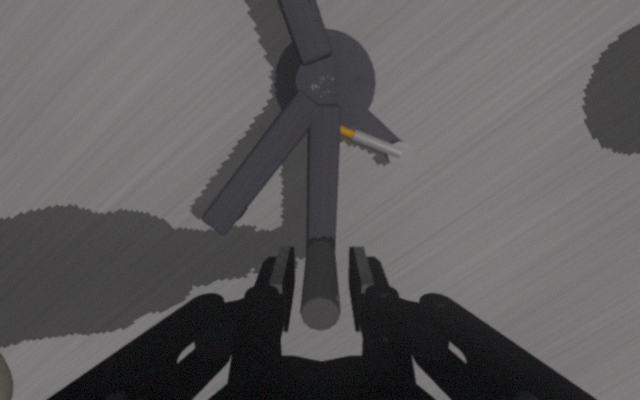

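The peg sits centred between the fingers at about (320,312), with the leg running straight up the image to the hub at (320,80). I'll swing it about the pivot, which is 8.8 cm along tool +x, in 4° steps.

Request:
servo_tool(moves=[0.02, 0.614, 0, 0, 0, -4, 0.68, 0.02, 0.614, 0, 0, 0, -4, 0.68, 0.02, 0.614, 0, 0, 0, -4, 0.68, 0.02, 0.614, 0, 0, 0, -4, 0.68, 0.02, 0.614, 0, 0, 0, -4, 0.68, 0.02, 0.614, 0, 0, 0, -4, 0.68, 0.02, 0.614, 0, 0, 0, -4, 0.68, 0.02, 0.614, 0, 0, 0, -4, 0.68, 0.02, 0.614, 0, 0, 0, -4, 0.68, 0.02, 0.614, 0, 0, 0, -4, 0.68, 0.02, 0.614, 0, 0, 0, -4, 0.68, 0.02, 0.614, 0, 0, 0, -4, 0.68, 0.02, 0.614, 0, 0, 0, -4, 0.68, 0.02, 0.614, 0, 0, 0, -4, 0.68, 0.02, 0.614, 0, 0, 0, -4, 0.68, 0.02, 0.614, 0, 0, 0, -4, 0.68, 0.02, 0.614, 0, 0, 0, -4, 0.68, 0.02, 0.614, 0, 0, 0, -4, 0.68, 0.02, 0.614, 0, 0, 0, -4, 0.68, 0.02, 0.614, 0, 0, 0, -4, 0.68])

```text
clock: 5.17
ee_pos: [0.6152, 0.2322, 0.0368]
orientation: [-1.131, 2.93, -0.0]
ft_force: [-0.2, -0.4, 0.2]
grip_width: 0.0275
gripper_force: 0.0
```

Request:
servo_tool(moves=[0, 0, 0, 0, 0, 0, 0.68, 0, 0, 0, 0, 0, 0, 0.68, 0, 0, 0, 0, 0, 0, 0.68, 0, 0, 0, 0, 0, 0, 0.68])

```text
clock: 5.5
ee_pos: [0.6155, 0.2316, 0.0365]
orientation: [-1.123, 2.934, -0.0]
ft_force: [-0.2, 0.9, 0.2]
grip_width: 0.0273
gripper_force: 0.0
```

Run:
```python
from h import *
s,p,c=snap("wrist",3);print(s["ee_pos"],s["ft_force"],s["grip_width"],s["joint_pos"].round(2),Ro.from_rotvec(s["orientation"]).as_matrix().round(3))
cv2.imwrite("pics/w3.png",p[:,:,::-1])
```

```text
[0.61552939 0.231565   0.03646484] [-0.16408768  0.86483089  0.23588089] 0.027318020962897694 [ 0.31  0.72  1.72 -0.    0.71 -1.99] [[-0.744 -0.668  0.   ]
 [-0.668  0.744  0.   ]
 [-0.    -0.    -1.   ]]
```

View pics/w3.png

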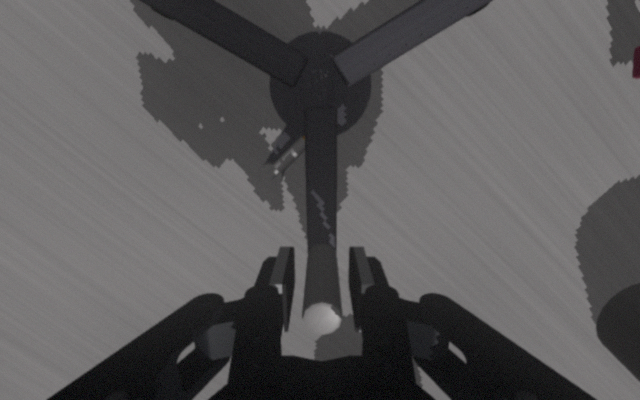

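The leg lies exactly on the tool axis, with the peg at (321,318) free between the fingers. Both fixed bars are symmetric about it, so the leg is fully out and holding without contact. I'll open, rise and turn back.

Request:
servo_tool(moves=[0, 0, 0, 0, 0, 0, 0.3, 0, 0, 0, 0, 0, 0, 0.3, 0, 0, 0, 0, 0, 0, 0.3, 0, 0, -3, 0, 0, 0, 0.3, 0, 0, -3, 0, 0, 0, 0.3, 0, 0, -3, 0, 0, 0, 0.3, 0, 0, -3, 0, 0, 0, 0.3, 0, 0, -3, 0, 0, 0, 0.3, 0, 0, -3, 0, 0, 0, 0.3, 0, 0, 0, 0, 0, 0, 0.3])

```text
clock: 6.38
ee_pos: [0.6179, 0.2327, 0.2226]
orientation: [-1.123, 2.925, -0.001]
ft_force: [1.0, 1.0, 0.6]
grip_width: 0.0597
gripper_force: 0.0
```

Run:
```python
from h import *
for n,p,q in(("wrist2",(321,82),(320,312)),("wrist3",(321,84),(321,318))):
    c=load(n)[1];print(onz(c,p,.026),onz(c,q,.078))
s,p,c=snap("wrist",4);print(s["ee_pos"],s["ft_force"])
a,p2,_=snap("scene",4)
P=np.array([.551,.173,.026]);print(proj(c,[P,P+[.066,.058,.052]]))
z=cv2.resize(p2[190:250,340:410,::-1],(560,480),interpolation=2)
cv2.imwrite("pics/w4.png",np.hstack([cv2.resize(p[:300,200:440,::-1],None,fx=1,fy=1),cv2.resize(z,(350,300))]))
```

```text
[0.55006552 0.17112637 0.026     ] [0.61764602 0.11773484 0.078     ]
[0.55062101 0.1733645  0.026     ] [0.61553044 0.23148312 0.078     ]
[0.61790036 0.23270414 0.2226014 ] [1.0021587  1.04222712 0.61431321]
[[321.97645395  91.68497737]
 [320.85118408 187.99416529]]
```

View pics/w4.png

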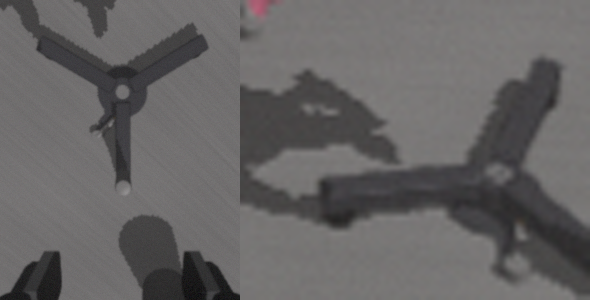

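The leg stays out after release: hub (322,92), peg (323,187.5), and three bars evenly spaced. Next I'll turn back and travel above the dish.

Request:
servo_tool(moves=[0, 0, 0, 0, 0, 6, 0, 0, 0, 0, 0, 0, 6, 0, 0, 0, 0, 0, 0, 6, 0, 0, 0, 0, 0, 0, 6, 0, 0, 0, 0, 0, 0, 6, 0, 0, 0, 0, 0, 0, 6, 0, 0, 0, 0, 0, 0, 6, 0, 0, 0, 0, 0, 0, 6, 0, 0, 0, 0, 0, 0, 6, 0, 0, 0, 0, 0, 0, 6, 0, 0, 0, 0, 0, 0, 6, 0, 0, 0, 0, 0, 0, 6, 0, 0, 0, 0, 0, 0, 6, 0])

```text
clock: 7.57
ee_pos: [0.6144, 0.2315, 0.2145]
orientation: [-0.978, -2.983, 0.002]
ft_force: [-0.5, -0.2, 0.3]
grip_width: 0.0855
gripper_force: 0.0
```

Request:
servo_tool(moves=[-1.3, -2.7, 0, 0, 0, 0, 0, -1.3, -2.7, 0, 0, 0, 0, 0, -1.3, -2.7, 0, 0, 0, 0, 0, -1.3, -2.7, 0, 0, 0, 0, 0, -1.3, -2.7, 0, 0, 0, 0, 0, -1.3, -2.7, 0, 0, 0, 0, 0, -1.3, -2.7, 0, 0, 0, 0, 0, -1.3, -2.7, 0, 0, 0, 0, 0, -1.3, -2.7, 0, 0, 0, 0, 0, -1.3, -2.7, 0, 0, 0, 0, 0, -1.3, -2.7, 0, 0, 0, 0, 0, -1.3, -2.7, 0, 0, 0, 0, 0, -1.3, -2.7, 0, 0, 0, 0, 0, -1.3, -2.7, 0, 0, 0, 0, 0, 0, 0, 0, 0, 0, 0, 0, 0, 0, 0, 0, 0, 0, 0, 0, 0, 0, 0, 0, 0, 0])

```text
clock: 8.98
ee_pos: [0.5397, -0.1806, 0.2152]
orientation: [-0.971, -2.986, -0.001]
ft_force: [0.3, -0.0, -0.1]
grip_width: 0.0852
gripper_force: 0.0
```

Run:
```python
from h import *
s,p,c=snap("wrist",5);R=Ro.from_rotvec(s["orientation"]).as_matrix();print(s["ee_pos"],R.round(3))
h=cv2.cvtColor(p,cv2.COLOR_RGB2HSV);m=((h[...,0]<18)&(h[...,1]>110)&(h[...,2]>50)).astype(np.uint8)
n,l,st,ce=cv2.connectedComponentsWithStats(m);print(st[1:][st[1:,4]>30],ce[1:][st[1:,4]>30])
print(proj(c,[.53,-.177,.113]))
cv2.imwrite("pics/w5.png",p[:,:,::-1])
```

```text
[ 0.5396555  -0.18061611  0.21523293] [[-0.809  0.588 -0.002]
 [ 0.588  0.809  0.001]
 [ 0.002 -0.    -1.   ]]
[[  37   31   59   44 1614]
 [ 296  173   37   36 1022]
 [   0  303   47   72 1765]] [[ 60.42255266  51.25712515]
 [314.49119374 190.20645793]
 [ 15.44192635 341.46968839]]
[[319.79961948 191.84334084]]
```

View pics/w5.png

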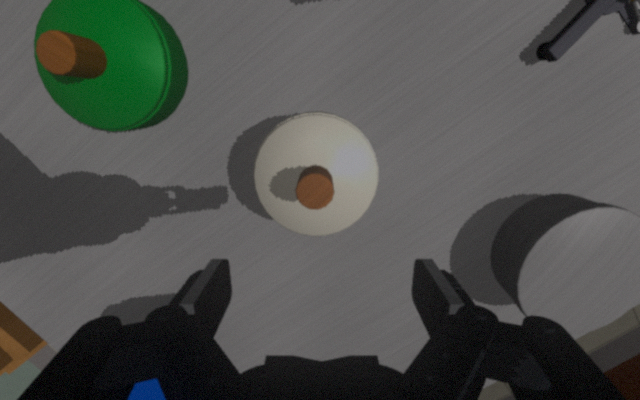

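The white dish is centred near (316,174) and its knob top is at about (315,189). The green dish is well to the left.

Run:
```python
from h import *
s,d=pickle.load(open("wrist5.pkl","rb"));c=cam(d,s);R=Ro.from_rotvec(s["orientation"]).as_matrix()
k=onz(c,(315,189.5),.113);print(k,(R.T@(k-s["ee_pos"])*100).round(2))
```

```text
[ 0.52614057 -0.1789739   0.113     ] [ 1.17 -0.66 10.23]
```

Request:
servo_tool(moves=[0.55, -0.3, 1.65, 0, 0, 0, 0, 0.55, -0.3, 1.65, 0, 0, 0, 0, 0, 0, 1.65, 0, 0, 0, 0, 0, 0, 1.65, 0, 0, 0, 0, 0, 0, 1.65, 0, 0, 0, 0, 0, 0, 1.65, 0, 0, 0, 0, 0, 0, 1.65, 0, 0, 0, 0, 0, 0, 1.65, 0, 0, 0, 0, 0, 0, 0, 0, 0, 0, 0.5, 0, 0, 0, 0, 0, 0, 0.5, 0, 0, 0, 0, 0, 0, 0.5, 0, 0, 0, 0, 0, 0, 0.5], squeeze=50)

```text
clock: 10.03
ee_pos: [0.5285, -0.1792, 0.0853]
orientation: [0.97, 2.987, -0.0]
ft_force: [-0.2, -0.3, -0.1]
grip_width: 0.0426
gripper_force: 0.0
```

Run:
```python
from h import *
s,p,c=snap("wrist",6);print(s["ee_pos"],s["ft_force"],s["grip_width"])
cv2.imwrite("pics/w6.png",p[100:,100:540,::-1])
```

```text
[ 0.52853586 -0.1792026   0.08529203] [-0.15621811 -0.26106019 -0.10618744] 0.04259796144456203
```

View pics/w6.png

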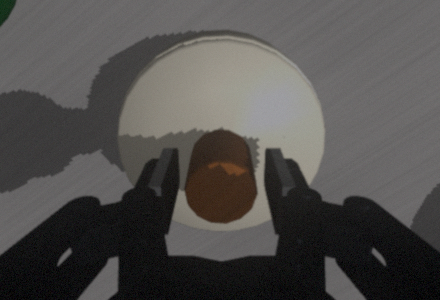

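The knob is centred between the fingers: gap columns 178–266 in the crop, knob at about 222. Close and lift.

Request:
servo_tool(moves=[0, 0, 0, 0, 0, 0, 0.7, 0, 0, 0, 0, 0, 0, 0.75, 0, 0, 0, 0, 0, 0, 0.8, 0, 0, 0, 0, 0, 0, 0.8, 0, 0, 0, 0, 0, 0, 0.8, 0, 0, 0, 0, 0, 0, 0.8, 0, 0, -0.5, 0, 0, 0, 0.8, 0, 0, -1, 0, 0, 0, 0.8, 0, 0, -1.5, 0, 0, 0, 0.8, 0, 0, -1.5, 0, 0, 0, 0.8, 0, 0, -1.5, 0, 0, 0, 0.8, 0, 0, -1, 0, 0, 0, 0.8, 0, 0, -0.5, 0, 0, 0, 0.8, 0, 0, 0, 0, 0, 0, 0.8, 0, 0, 0, 0, 0, 0, 0.8], squeeze=60)

```text
clock: 11.33
ee_pos: [0.5277, -0.1793, 0.1592]
orientation: [0.971, 2.988, -0.0]
ft_force: [-0.2, -0.1, -6.7]
grip_width: 0.0304
gripper_force: 59.9
```

Run:
```python
from h import *
c6=load("wrist6")[1];print(onz(c6,(322,293),.113))
s,p,c=snap("wrist",7);R=Ro.from_rotvec(s["orientation"]).as_matrix();print(s["ee_pos"],R.round(3),s["ft_force"],s["grip_width"],s["gripper_force"])
t,q,_=snap("side",7)
cv2.imwrite("pics/w7.png",np.hstack([p[100:,100:540,::-1],cv2.resize(q[200:320,250:400,::-1],(375,300),interpolation=2)[:,:360]]))
```

```text
[ 0.52700592 -0.17966828  0.113     ]
[ 0.52771457 -0.179287    0.1592227 ] [[-0.809  0.588  0.   ]
 [ 0.588  0.809 -0.   ]
 [-0.    -0.    -1.   ]] [-0.16332871 -0.11828365 -6.74380269] 0.030433081113909875 59.853073954582214
```

View pics/w7.png

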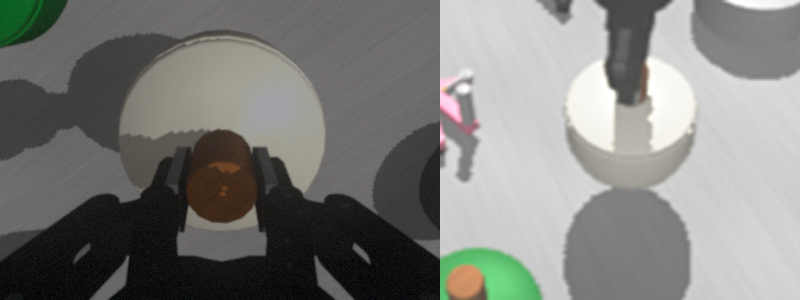

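The dish is lifted upright: 6.7 N weight, grip at 60 N, shadow detached. Carrying it above the rest with the underside well over the peg.

Request:
servo_tool(moves=[0, 0, -1, 0, 0, 0, 0.8, 0, 0, -1.5, 0, 0, 0, 0.8, 0.5, 0.9, -1, 0, 0, 0, 0.8, 1.1, 1.7, -0.5, 0, 0, 0, 0.8, 1.3, 2.1, 0, 0, 0, 0, 0.8, 1.3, 2.1, 0, 0, 0, 0, 0.8, 1.3, 2.1, 0, 0, 0, 0, 0.8, 1.3, 2.1, 0, 0, 0, 0, 0.8, 1.3, 2.1, 0, 0, 0, 0, 0.8, 1.3, 2.1, 0, 0, 0, 0, 0.8, 1.3, 2.1, 0, 0, 0, 0, 0.8, 1.3, 2.1, 0, 0, 0, 0, 0.8, 1.3, 2.1, 0, 0, 0, 0, 0.8, 1.3, 2.1, 0, 0, 0, 0, 0.8, 1.3, 2.1, 0, 0, 0, 0, 0.8, 1.3, 2.1, 0, 0, 0, 0, 0.8, 1.1, 1.5, 0, 0, 0, 0, 0.8, 0.5, 0.6, 0, 0, 0, 0, 0.8, 0, 0, 0, 0, 0, 0, 0.8, 0, 0, 0, 0, 0, 0, 0.8])

```text
clock: 13.1
ee_pos: [0.5511, 0.1733, 0.1994]
orientation: [-0.969, -2.988, 0.001]
ft_force: [-0.5, -0.3, -5.6]
grip_width: 0.0305
gripper_force: 60.4
```

Run:
```python
from h import *
s,p,c=snap("wrist",8);R=Ro.from_rotvec(s["orientation"]).as_matrix();print(s["ee_pos"],R.round(4),s["ft_force"],s["grip_width"])
d=np.array([.551,.1733,.195])-s["ee_pos"];print((R.T@d*100).round(2))
```

```text
[0.55108717 0.17327559 0.19936034] [[-8.097e-01  5.868e-01 -4.000e-04]
 [ 5.868e-01  8.097e-01 -3.000e-04]
 [ 1.000e-04 -4.000e-04 -1.000e+00]] [-0.52983393 -0.30826759 -5.58890267] 0.03048896903869616
[ 0.01 -0.    0.44]
```

Request:
servo_tool(moves=[0, 0, 1, 0, 0, 0, 0.8, 0, 0, 1.5, 0, 0, 0, 0.8, 0, 0, 1.5, 0, 0, 0, 0.8, 0, 0, 1.5, 0, 0, 0, 0.8, 0, 0, 1.2, 0, 0, 0, 0.8, 0, 0, 0.8, 0, 0, 0, 0.8, 0, 0, 0.5, 0, 0, 0, 0.8, 0, 0, 0.4, 0, 0, 0, 0.8, 0, 0, 0, 0, 0, 0, 0.8, 0, 0, 0, 0, 0, 0, 0.8, 0, 0, 0, 0, 0, 0, 0.8])

```text
clock: 14.07
ee_pos: [0.5519, 0.1731, 0.1159]
orientation: [0.97, 2.987, 0.001]
ft_force: [0.1, 0.7, -6.2]
grip_width: 0.0303
gripper_force: 60.5
```

Request:
servo_tool(moves=[0, 0, 0.1, 0, 0, 0, 0.8, 0, 0, 0.1, 0, 0, 0, 0.8, 0, 0, 0.1, 0, 0, 0, 0.8, 0, 0, 0, 0, 0, 0, 0.8, 0, 0, 0, 0, 0, 0, 0.8])

```text
clock: 14.48
ee_pos: [0.5515, 0.1731, 0.1123]
orientation: [0.971, 2.988, 0.0]
ft_force: [0.2, 0.4, -6.2]
grip_width: 0.0303
gripper_force: 60.5
```

Request:
servo_tool(moves=[0, 0, 0.05, 0, 0, 0, 0.8, 0, 0, 0.05, 0, 0, 0, 0.8, 0, 0, 0.05, 0, 0, 0, 0.8, 0, 0, 0.05, 0, 0, 0, 0.8, 0, 0, 0, 0, 0, 0, 0.8, 0, 0, 0, 0, 0, 0, 0.8])

```text
clock: 14.98
ee_pos: [0.5514, 0.1731, 0.1102]
orientation: [-0.971, -2.988, 0.0]
ft_force: [-0.3, -0.2, -5.9]
grip_width: 0.0302
gripper_force: 60.5
```

Request:
servo_tool(moves=[0, 0, 0.05, 0, 0, 0, 0.8, 0, 0, 0.05, 0, 0, 0, 0.8, 0, 0, 0, 0, 0, 0, 0.8, 0, 0, 0, 0, 0, 0, 0.8])

```text
clock: 15.32
ee_pos: [0.5516, 0.1731, 0.1095]
orientation: [0.971, 2.988, 0.0]
ft_force: [-0.4, 0.4, 0.8]
grip_width: 0.0305
gripper_force: 61.0
```

The dish's weight has transferred to the rest at exactly the expected height. Releasing and rising.

Request:
servo_tool(moves=[0, 0, 0, 0, 0, 0, 0.6, 0, 0, 0, 0, 0, 0, 0.55, 0, 0, 0, 0, 0, 0, 0.45, 0, 0, 0, 0, 0, 0, 0.35, 0, 0, 0, 0, 0, 0, 0.3, 0, 0, 0, 0, 0, 0, 0.3, 0, 0, -0.5, 0, 0, 0, 0.3, 0, 0, -1.5, 0, 0, 0, 0.3, 0, 0, -2, 0, 0, 0, 0.3, 0, 0, -2, 0, 0, 0, 0.3, 0, 0, -2, 0, 0, 0, 0.3, 0, 0, -2, 0, 0, 0, 0.3, 0, 0, -2, 0, 0, 0, 0.3, 0, 0, 0, 0, 0, 0, 0.3, 0, 0, 0, 0, 0, 0, 0.3])

```text
clock: 16.57
ee_pos: [0.5521, 0.1732, 0.2307]
orientation: [0.97, 2.986, 0.002]
ft_force: [-1.7, 1.1, -0.1]
grip_width: 0.06
gripper_force: 0.0
```

Run:
```python
from h import *
s,p,c=snap("wrist",9);print(s["clock"],s["ee_pos"],s["ft_force"])
h=cv2.cvtColor(p,cv2.COLOR_RGB2HSV);m=((h[...,0]<18)&(h[...,1]>110)&(h[...,2]>40)).astype(np.uint8)
n,l,st,ce=cv2.connectedComponentsWithStats(m)
for a,b in zip(st[1:],ce[1:]):
    if a[4]>100:print(a,b,onz(c,b,.137))
print("exp knob",proj(c,[.551,.173,.137]))
# white body outline vs expected lid-rim silhouette
g=((h[...,1]<60)&(h[...,2]>120)).astype(np.uint8)
n,l,st,ce=cv2.connectedComponentsWithStats(g);i=1+st[1:,4].argmax();print("white",st[i],ce[i])
t=np.linspace(0,2*np.pi,60)
for z in(.07,.085):
    e=proj(c,np.c_[.551+.062*np.cos(t),.173+.062*np.sin(t),0*t+z]);print("exp rim",e.min(0),e.max(0))
print("peg exp",proj(c,[.6165,.2315,.078]))
# did the bystanders change? 
a=load("scene0")[0].astype(int);_,b,_=snap("scene",9);d=np.abs(a-b.astype(int)).max(2)
for nm,(x,y) in dict(dabba=(316,283),t1=(491,211),t2=(479,261),jar=(160,210),green=(244,162)).items():print(nm,(d[y-25:y+25,x-25:x+25]>40).sum())
cv2.imwrite("pics/w9.png",p[:,:,::-1])
```

```text
16.5667 [0.55211386 0.17323765 0.23070436] [-1.73989954  1.09861376 -0.07317431]
[ 302  186   38   37 1056] [320.77367424 204.04545455] [0.54951447 0.17295933 0.137     ]
exp knob [[321.92125147 205.46445023]]
white [ 260  123  125  124 9613] [326.11213981 181.39040882]
exp rim [259.26449345 120.69303042] [383.91898583 241.99587907]
exp rim [256.31547373 121.49286391] [386.96167435 248.19637464]
peg exp [[408.27362447 204.99563138]]
dabba 0
t1 0
t2 0
jar 0
green 1058
```

The measured knob is within about 2 mm of the rest centre at the right height, the rim outline matches, and the tin, tumblers and jar are unchanged in the picture.

```bash
python3 -c "
from cell import robot
print(robot.sign_off())"
```

```text
the job is handed in; nothing more can be done
None
```

I swung the leg fully out to its end stop, then stood the dish on the rest within about 2 mm of centre and released it; the tin, tumblers and jar look unmoved, and I handed the job in at about 17 s.

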